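Vent the oil sprayer and take off its filler cap

TASK

Get the bench oil sprayer ready for refilling: first let its pressure off by squeezing the trigger all the way to the fixed grip, and let the trigger go again. Then take off the filler cap on top of the tank; nobody knows whether its thread is left- or right-handed, so find out by trying it each way, and finish while still holding the cap in the gripper, lifted at least 5 cm straight above its neck. Leave the bowl, the dough ball and the rocket punnet where they stand.

Things in the scene. Friction and masses are not known exactly. Their poses are not given: they have to be found in the camera images.
- sprayer: Bench oil sprayer, bolted down: upright steel tank 96 mm across, flat top 110 mm above the worktop, a black cap on top, on a dark base plate (130 x 235 x 10 mm). Origin: on the worktop under the tank's axis; z up. Along its -y a black fixed grip runs out level from the tank, carried at its end (y = -158 to -170 mm) by a thin post. A short spray nozzle points to +x at y = -60 mm.
- grip_mid (a point): Middle of the fixed grip (bar 18 mm wide in x, 24 mm high, y = -70 to -175 mm), at sprayer x = 0, y = -125, z = 100 mm: squeeze here from above, fingers closing along the sprayer's x. Grip and trigger together span here x = -36 to 9 mm at rest, -20 to 9 mm squeezed (so centre the fingers on x = -5.5 mm). Tips may reach 25 mm lower.
- trigger (a joint): Trigger: flat steel lever, 8 mm thick, 24 mm high (z = 88 to 112 mm), 100 mm long, on the grip's -x side, hinged about a vertical pin near the tank (sprayer x = -16, y = -62 mm). 0 rad: sprung out, at rest; 0.25 rad: squeezed home, parallel to the grip. Needs about 8 N at grip_mid to hold home; springs back when let go. Squeezed means above 0.19.
- trigger_pad (a point): Point on the trigger's outer face, 63 mm from its hinge, beside grip_mid.
- neck (a point): Centre of the tank's flat top (110 mm above the worktop), where the cap's underside rests. The neck under the cap is 37 mm across and 24 mm high. The cap's thread is a coarse quarter turn, left or right hand, drawn anew each time, not seen from outside.
- cap: Black round filler cap, about 60 g: skirt 50 mm across up to 30 mm above its origin, fluted grip 46 mm across from 30 to 54 mm. Origin: centre of underside; z up. Tight, its x axis is the sprayer's (within 3 degrees). Wrong way: hard stop within 17 degrees. Right way: free from 54 to 104 degrees (aim for 75), stop at 108. Until free it lifts only 2 mm; free, straight up, clear after 25 mm.
- prep_bowl: Small metal bowl of chopped topping, 113 mm across, 46 mm high, loose, behind the sprayer. Origin: centre of its underside. Not to be disturbed.
- dough_ball: Ball of dough, 98 mm across, 56 mm high, loose, on the tank's side away from the grip. Origin: centre of its underside. Not to be disturbed.
- rocket_punnet: Clear punnet of rocket leaves, 118 x 163 x 96 mm, loose, to the robot's right. Origin: centre of its underside. Not to be disturbed.

How it is judged (in metres and radians):
On the way, in this order (a step that is already met when the one before it is completed fails the run):
1. the trigger is squeezed home while the cap is still on (value of joint trigger above 0.19 rad and distance between cap and neck below 0.008 m), for 0.2 s.
2. the trigger is let go and has sprung out, the cap still on (value of joint trigger below 0.04 rad and contact force between the fingers and sprayer below 0.2 N and distance between cap and neck below 0.008 m), for 0.1 s.
At the end, for the whole second after the job is handed in: The gripper's fingers hold the cap still (over 1 N, under 30 mm/s), its underside at least 45 mm above the tank's top, within 60 mm of the neck's axis, touching no part of the sprayer; the trigger is sprung out (below 0.04 rad) (z of cap in the frame of neck above 0.045 m and horizontal distance between cap and neck below 0.06 m and contact force between the fingers and cap above 1 N and contact force between cap and sprayer below 0.1 N and linear speed of cap below 0.03 m/s and value of joint trigger below 0.04 rad); the arm keeps its last pose, push and grip.
It fails at once if the bowl, the dough ball or the punnet was shifted by more than 30 mm (distance of any of prep_bowl, dough_ball, rocket_punnet from where it was at the start of the episode above 0.03 m).
It also fails if it takes over 61 s, if anything falls off the work surface, if the arm or the gripper's body presses on something with over 40 N, if the wrist force passes 120 N, or if a joint passes its speed limit or range.

ROBOT

A 6-joint arm with a two-finger parallel gripper is mounted at the origin on a cart in front of the work surface, level with it; the furniture and walls round the work are solid. World frame = base frame: x ahead of the robot, y to its left, z up, the work surface at z = 0. Lengths are in m, angles in degrees, forces in N, time in s.
With the tool pointing down it reaches from about 0.275 to 0.85 m from the base axis. Payload 19 kg.
Tool frame: the origin (TCP) lies on the centre line of the jaws, within the pads' length; the fingertips stand 19 mm ahead of it and the grasp point (between the pads) is the TCP; z points along the fingers, y is the line along which they close (so a half turn about z gives the same grasp; the last joint's range is limited). The gripper opens to 85 mm and grips with 20 to 120 N. Pads are 22 mm wide; open, the fingers measure 114 mm over their backs; the gripper's body (76 mm by 85 mm) begins 54 mm behind the grasp point. The pads swing forward as they close: fully open they stand 13 mm farther back than shut.
Start: joints at [-80.386, 8.623, 82.357, -0, 89.026, -7.678], TCP at [0.171, -0.549, 0.25] pointing down, gripper open.
Joint ranges: [-160.23, 160.23], [-39.13, 120.54], [6.94, 153.29], [-79.49, 259.48], [9.18, 160.14], [-161.06, 161.06]. Speed limits (degrees/s): [108.29, 108.29, 127.2, 172.46, 172.46, 172.46].

INTERFACE

Orientations are given as a 3x3 rotation matrix whose columns are the frame's x, y, z axes.
In Python, from station import robot, probe_bus, snapshot, calibration gives the robot as it stands (robot), with the cameras as plain functions and the readings (probe_bus).
- The arm moves only by the shell command python3 inch.py 'ROWS' [FORCE]. ROWS is a JSON list of rows, 1 to 8 of them, each of 5 numbers: dx, dy, dz in a scale on which 1.0 is 0.4 m, then a turn about the tool's z in parts of the range, where 1.0 means 180 degrees, then the finger opening in m; each row is the pose to reach, as a shift and turn from the pose commanded when the command began, along the tool's axes at that moment; what a row does not reach only later rows make up. A row lasts 1/12 s, in which the tool goes at most 0.0417 m and 7.16 degrees, less where a joint would pass 70% of its speed; a pose out of reach is approached as far as the arm can. The fingers move at their own pace and stop on an object; FORCE is the grip in N (left out, the last holds). Time passes only in rows, so rows that do not move let the fingers close. It prints the time, the measured TCP pose, the force, the opening and the grip force at its end. No shift or turn number may pass 1 either way. Input that does not fit is refused with a message, and nothing moves.
- probe_bus.get_obs(): the state, without advancing time (a new reading comes with each control period).
- snapshot(name): name is "scene" or "top"; returns the picture (400x640x3 uint8, red, green, blue); there is no depth.
- calibration(name): a dict with "K" (3x3 intrinsics, pixels), "R" (3x3) and "t" (3): a world point X has camera coordinates R X + t. Camera axes: x right, y down, z forward; pixel columns grow to the right and rows downward; lengths in m; the calibration is good to about 2 mm. A picture is of the moment at which its call begins. calibration takes no time and is no camera call.
- robot.hand_in(): hands the job in; it is judged then, once.
The state is a dict: "time": time; "joint_positions": joint angles; "dq": joint speeds; "joint_torque": joint torques, N m; "tcp_pos": TCP position; "orientation": TCP orientation; "ft_force": force on the tool from outside, world axes, zero at the start; "torque": the same for the moment, N m; "opening": finger opening in m; "gripper_force": force on a finger pad.
Only numpy, scipy, OpenCV 4.12 (cv2) and the standard library are available. Lean on these libraries where they do the work, as an engineer would, in place of code of your own. Each camera call takes 0.05 s, during which the arm holds its last target. There are 200 camera calls.

## Working session

There is one attempt and no reset: what is moved stays moved. The work goes in short steps, Python scripts to look and compute and a shell command to move; the robot and the scene stay as the last step left them, time stands still between calls to the robot, and variables do not carry over. Pictures are saved under pics/ and viewed, at most 10 in all, crops included, and the job is handed in when it is done.

```bash
ls; mkdir -p pics
python3 - <<'E'
from station import robot, probe_bus, snapshot, calibration
import cv2,numpy as np
for n in("scene","top"):
    im=snapshot(n); cv2.imwrite(f"pics/{n}0.png",im[:,:,::-1])
    c=calibration(n); print(n,c["K"],c["R"],c["t"])
o=probe_bus.get_obs(); print(o)
E
```

```text
inch.py
pics
station.py
scene [[400.24752269   0.         314.57342327]
 [  0.         400.24752269 200.83397151]
 [  0.           0.           1.        ]] [[-0.89009134 -0.45577124  0.00315767]
 [-0.28660216  0.55430143 -0.78141483]
 [ 0.3543961  -0.69643557 -0.62400393]] [0.48523773 0.260866   0.89932711]
top [[389.88223109   0.         322.42866314]
 [  0.         389.88223109 208.77453324]
 [  0.           0.           1.        ]] [[ 0.02509039 -0.99965651 -0.00757143]
 [-0.99817973 -0.02463639 -0.05504795]
 [ 0.05484251  0.00893882 -0.998455  ]] [-0.05869375  0.58832133  1.09000014]
{'time': 0.1, 'joint_positions': array([-8.03880944e+01,  8.64905333e+00,  8.23887428e+01, -3.91607280e-04,
        8.90278722e+01, -7.67903423e+00]), 'dq': array([ 0.04241893, -0.01442907, -0.15622488, -0.01370282, -0.02083351,
       -0.02374064]), 'joint_torque': array([ 5.81403685e-03, -7.14375973e+01, -5.71795928e+01, -9.01661542e-05,
        7.25693259e-03,  1.38424022e-05]), 'tcp_pos': array([ 0.17083439, -0.54881833,  0.24973136]), 'orientation': array([[ 9.54807790e-01,  2.97223897e-01, -1.98111001e-04],
       [ 2.97223927e-01, -9.54807134e-01,  1.12889649e-03],
       [ 1.46377216e-04, -1.13676249e-03, -9.99999343e-01]]), 'ft_force': array([ 0.4331709 , -0.92737655, -0.54082007]), 'torque': array([ 0.0087677 ,  0.040578  , -0.04120894]), 'gripper_force': 0.0, 'opening': 0.08545322535879483}
```

View pics/scene0.png

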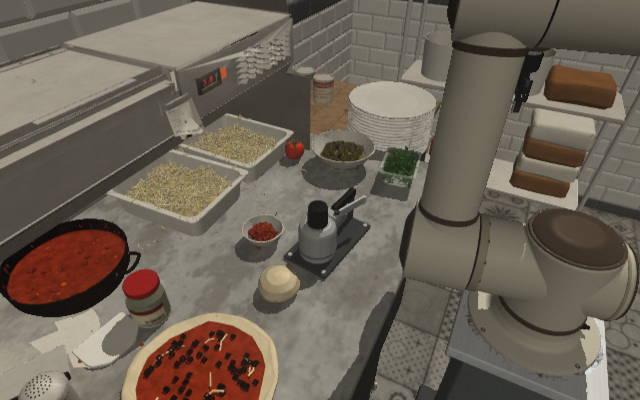

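View pics/top0.png

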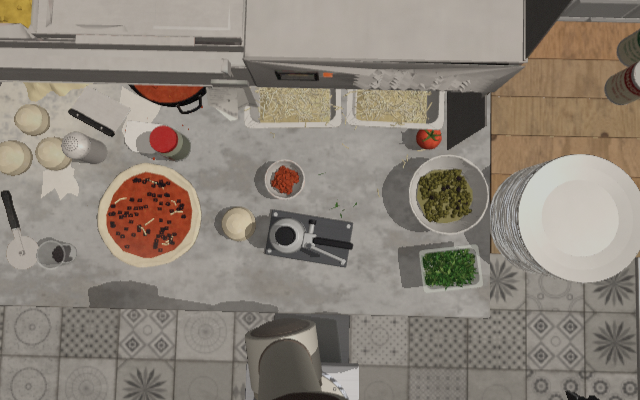

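The scene view shows the tank at about (318,238), its cap at (318,212) and the grip at (344,203). In the top view the cap is at (286,236), and the grip runs right to (352,246) with the trigger below it. The bowl is at (285,180), the dough at (238,223) and the punnet at (450,268). Next I'll zoom in on both.

Run:
```python
import cv2,numpy as np
a=cv2.imread("pics/top0.png")[200:275,255:365]; b=cv2.imread("pics/scene0.png")[180:285,275:385]
a=cv2.resize(a,None,fx=5,fy=5,interpolation=cv2.INTER_CUBIC);b=cv2.resize(b,None,fx=5,fy=5,interpolation=cv2.INTER_CUBIC)
cv2.imwrite("pics/ta.png",a);cv2.imwrite("pics/sb.png",b)
```

```text
(no output)
```

View pics/ta.png

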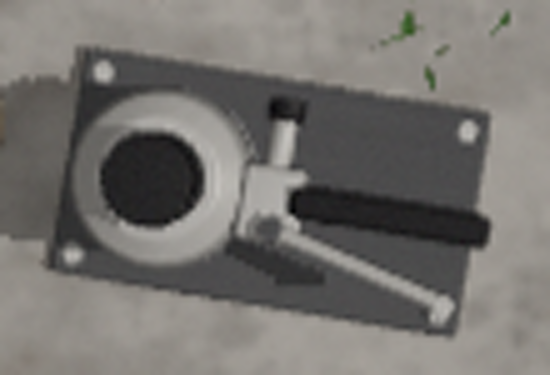

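View pics/sb.png

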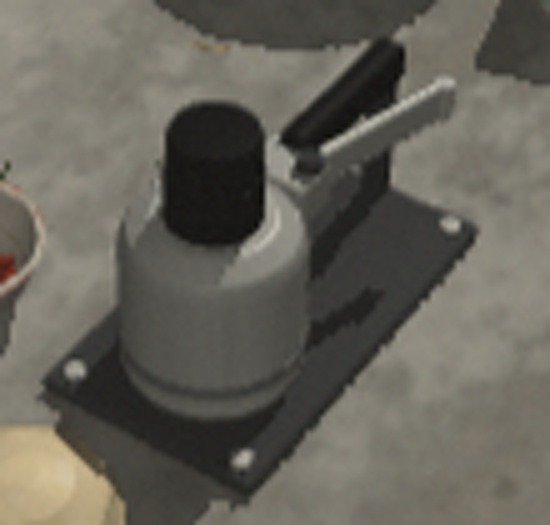

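The top crop shows the cap disc at (151,179), bolts at (103,71), (468,131) and (72,255), the grip from (292,203) to (488,232), and the trigger's end at (440,305). The scene crop shows the cap top at about (216,131), bolts at (75,370), (452,224) and (242,459), and the trigger end at (448,92).

```bash
cat > h.py <<'E'
import numpy as np,cv2
from station import robot, probe_bus, snapshot, calibration
C={n:calibration(n) for n in("scene","top")}
def ray(n,uv):
    c=C[n];d=c["R"].T@np.linalg.inv(c["K"])@np.array([*uv,1.]);return -c["R"].T@c["t"],d/np.linalg.norm(d)
def onz(n,uv,z):
    o,d=ray(n,uv);return o+d*(z-o[2])/d[2]
def tri(a,b):
    (o,d),(p,e)=ray("top",a),ray("scene",b)
    s=np.linalg.lstsq(np.stack([d,-e],1),p-o,rcond=None)[0]
    A,B=o+s[0]*d,p+s[1]*e
    return (A+B)/2,np.linalg.norm(A-B)
def proj(n,X):
    c=C[n];q=c["K"]@(c["R"]@X+c["t"]);return q[:2]/q[2]
E
python3 - <<'E'
from h import *
np.set_printoptions(precision=4,suppress=True)
t=cv2.imread("pics/top0.png");s=cv2.imread("pics/scene0.png")
def cc(im,x0,y0,x1,y1,f):
    m=f(im[y0:y1,x0:x1].max(2)).astype(np.uint8);n,l,st,ce=cv2.connectedComponentsWithStats(m)
    return [(st[i],ce[i]+[x0,y0],np.argwhere(l==i)[:,::-1]+[x0,y0]) for i in range(1,n) if st[i][4]>3]
T=lambda p:np.array(p)/5+[255-.4,200-.4]
S=lambda p:np.array(p)/5+[275-.4,180-.4]
for r in cc(t,270,220,300,255,lambda v:v<55): print("captop",r[0],r[1])
for r in cc(t,310,232,356,252,lambda v:v<45):
    if r[0][4]>100:
        q=cv2.minAreaRect(r[2].astype(np.float32));print("grip",r[0],r[1],q); bx=cv2.boxPoints(q)
        P=[onz("top",p,.112) for p in bx];print(np.array(P))
for r in cc(s,300,195,335,232,lambda v:v<50): print("capscene",r[0],r[1])
for a,b in [((103,71),(75,370)),((468,131),(452,224)),((72,255),(242,459))]:
    print("bolt",*tri(T(a),S(b)),onz("top",T(a),.013))
print("cap",*tri(T((151,179)),S((216,131))),onz("top",T((151,179)),.164))
print("trig end",*tri(T((440,305)),S((448,92))))
E
```

```text
captop [ 0  0  7  8 24] [271.9583 222.375 ]
captop [  5   7  20  18 293] [284.7986 235.3652]
captop [ 0 24  5  6 13] [271.4615 247.1538]
grip [  3   5  39  12 257] [332.0934 242.7432] ((332.1341552734375, 242.66146850585938), (38.94465637207031, 6.793591499328613), 9.090277671813965)
[[ 0.4955 -0.0212  0.112 ]
 [ 0.5128 -0.0235  0.112 ]
 [ 0.4995 -0.123   0.112 ]
 [ 0.4822 -0.1206  0.112 ]]
capscene [  7   6  21  28 508] [317.4291 214.7087]
capscene [31  9  4  6 16] [332.9375 206.875 ]
bolt [0.5718 0.0897 0.0139] 0.0005685370708890279 [0.5721 0.09   0.013 ]
bolt [ 0.499  -0.1349 -0.0278] 0.09395905926067384 [ 0.5432 -0.1183  0.013 ]
bolt [0.468  0.1042 0.0141] 0.0009779429927395688 [0.4675 0.1042 0.013 ]
cap [0.5139 0.0453 0.1624] 5.6338831429988674e-05 [0.5139 0.0451 0.164 ]
trig end [ 0.4506 -0.1008  0.1067] 0.0026295563416130377
```

Units first: shifts go in shares of 0.4 m and turns go in shares of 180 degrees. So 0.223 m is 0.5575, 0.21 m is 0.525, -50 degrees is -0.2778.

```bash
python3 inch.py '[[0.075, -0.06, 0, -0.0333, 0.085], [0.15, -0.12, 0, -0.0722, 0.085], [0.225, -0.18, 0, -0.1111, 0.085], [0.3, -0.2375, 0, -0.15, 0.085], [0.375, -0.2975, 0, -0.1833, 0.085], [0.45, -0.3575, 0, -0.2222, 0.085], [0.525, -0.4175, 0, -0.2556, 0.085], [0.5575, -0.4425, 0, -0.2778, 0.085]]'
cat > go.py <<'E'
import sys;from h import *
x,y,z,yaw=map(float,sys.argv[1:])
o=probe_bus.get_obs();R=o["orientation"]
d=R.T@(np.array([x,y,z])-o["tcp_pos"]);a=np.degrees(np.arctan2(R[1,1],R[0,1]))
print(np.round(d,4),"turn",round(-((yaw-a+180)%360-180),2),"tcp",np.round(o["tcp_pos"],4),"yaw",round(a,2),"q",np.round(o["joint_positions"],1),"F",np.round(o["ft_force"],1),round(o["torque"][2],2),"op",round(o["opening"],4),"gf",round(o["gripper_force"],1),"t",round(o["time"],2))
E
python3 go.py 0.4915 -0.0779 0.2 -7.8
```

```text
time: 0.77
tcp_pos: [0.3327, -0.3104, 0.2504]
orientation: [[0.379, 0.925, 0.001], [0.925, -0.379, 0.001], [0.001, 0.0, -1.0]]
ft_force: [-0.8, -0.5, -0.4]
opening: 0.0847
gripper_force: 0.0
[0.2753 0.0589 0.0506] turn -14.46 tcp [ 0.3327 -0.3104  0.2504] yaw -22.26 q [-52.8  -5.9  97.2   0.1  88.7 -30.5] F [-0.8 -0.5 -0.4] 0.02 op 0.0847 gf 0.0 t 0.77
```

Scaled: 0.275 m is 0.6875, 0.059 m is 0.1475, -14.5 degrees is -0.0806.

```bash
python3 inch.py '[[0.0875, 0.0175, 0.0075, -0.0167, 0.085], [0.175, 0.0375, 0.025, -0.0333, 0.085], [0.2625, 0.0575, 0.0425, -0.05, 0.085], [0.35, 0.075, 0.0625, -0.0611, 0.085], [0.4375, 0.095, 0.075, -0.0722, 0.085], [0.525, 0.1125, 0.0875, -0.0778, 0.085], [0.6125, 0.13, 0.1, -0.0806, 0.085], [0.6875, 0.1475, 0.125, -0.0806, 0.085]]' && python3 inch.py '[[0, 0, 0, 0, 0.085], [0, 0, 0, 0, 0.085], [0, 0, 0, 0, 0.085]]'; python3 go.py 0.4915 -0.0779 0.1 -7.8
```

```text
time: 1.43
tcp_pos: [0.4928, -0.0807, 0.2006]
orientation: [[0.141, 0.99, 0.001], [0.99, -0.141, -0.0], [0.0, 0.001, -1.0]]
ft_force: [0.4, 0.5, 0.2]
opening: 0.0853
gripper_force: 0.0
time: 1.68
tcp_pos: [0.4916, -0.0829, 0.2001]
orientation: [[0.142, 0.99, -0.001], [0.99, -0.142, 0.0], [-0.0, -0.001, -1.0]]
ft_force: [0.5, -0.5, -0.0]
opening: 0.0848
gripper_force: 0.0
[ 0.005  -0.0007  0.1001] turn -0.37 tcp [ 0.4916 -0.0829  0.2001] yaw -8.17 q [-18.4   0.8  96.6  -0.   82.6 -10.3] F [ 0.5 -0.5 -0. ] 0.02 op 0.0848 gf 0.0 t 1.68
```

Scaled: 0.1 m is 0.25, 0.09 m is 0.225.

```bash
python3 inch.py '[[0.0125, -0.0025, 0.0375, 0, 0.085], [0.0125, -0.0025, 0.0875, 0, 0.085], [0.0125, -0.0025, 0.1375, 0, 0.085], [0.0125, -0.0025, 0.1875, 0, 0.085], [0.0125, -0.0025, 0.225, 0, 0.085], [0.0125, -0.0025, 0.25, 0, 0.085], [0.0125, -0.0025, 0.25, 0, 0.085], [0.0125, -0.0025, 0.25, 0, 0.085]]'
python3 - <<'E'
from h import *
t=cv2.resize(snapshot("top")[180:280,230:370,::-1],None,fx=4,fy=4)
s=cv2.resize(snapshot("scene")[150:290,260:400,::-1],None,fx=3,fy=3)
o=np.zeros((420,560+420,3),np.uint8);o[:400,:560]=t;o[:,560:]=s
cv2.imwrite("pics/c1.png",cv2.resize(o,(800,343)))
E
```

```text
time: 2.35
tcp_pos: [0.4914, -0.0784, 0.1008]
orientation: [[0.144, 0.99, -0.0], [0.99, -0.144, 0.0], [0.0, -0.0, -1.0]]
ft_force: [-0.0, 0.2, 0.7]
opening: 0.0848
gripper_force: 0.0
```

View pics/c1.png

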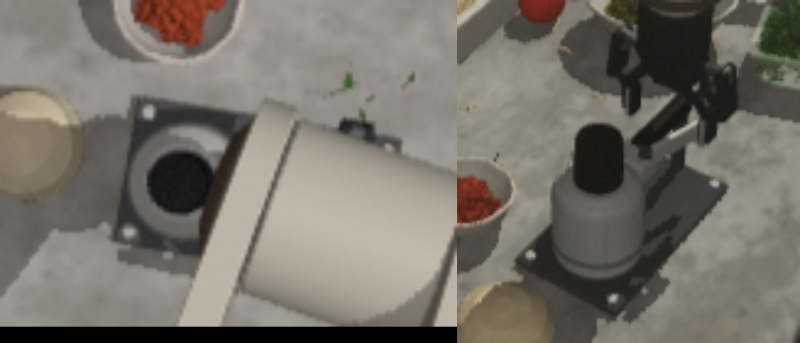

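In the right half, the fingers at (630,90) and (712,115) straddle the grip and trigger near mid-length, with nothing touched so far. Now to squeeze.

```bash
python3 inch.py '[[0, 0, 0, 0, 0.045], [0, 0, 0, 0, 0.04], [0, 0, 0, 0, 0.035], [0, 0, 0, 0, 0.03], [0, 0, 0, 0, 0.025], [0, 0, 0, 0, 0.025], [0, 0, 0, 0, 0.02], [0, 0, 0, 0, 0.02]]' 30 && python3 inch.py '[[0, 0, 0, 0, 0.02], [0, 0, 0, 0, 0.02], [0, 0, 0, 0, 0.02], [0, 0, 0, 0, 0.02], [0, 0, 0, 0, 0.02], [0, 0, 0, 0, 0.02]]'
```

```text
time: 3.12
tcp_pos: [0.4914, -0.0777, 0.1006]
orientation: [[0.142, 0.99, -0.0], [0.99, -0.142, -0.0], [-0.0, -0.0, -1.0]]
ft_force: [-5.2, -0.1, 5.3]
opening: 0.028
gripper_force: 30.6
time: 3.62
tcp_pos: [0.4914, -0.0777, 0.1005]
orientation: [[0.142, 0.99, -0.0], [0.99, -0.142, -0.0], [-0.0, -0.0, -1.0]]
ft_force: [-4.9, -0.7, 5.3]
opening: 0.0281
gripper_force: 30.6
```

The opening stopped at 28 mm with 30 N of grip, so the trigger is home. Next, release and rise.

Scaled: -0.12 m is -0.3, -0.11 m is -0.275.

```bash
python3 inch.py '[[0, 0, 0, 0, 0.06], [0, 0, 0, 0, 0.085], [0, 0, 0, 0, 0.085], [0, 0, 0, 0, 0.085], [0, 0, 0, 0, 0.085], [0, 0, 0, 0, 0.085], [0, 0, 0, 0, 0.085], [0, 0, 0, 0, 0.085]]' && python3 inch.py '[[0, 0, -0.05, 0, 0.085], [0, 0, -0.1, 0, 0.085], [0, 0, -0.15, 0, 0.085], [0, 0, -0.225, 0, 0.085], [0, 0, -0.275, 0, 0.085], [0, 0, -0.3, 0, 0.085], [0, 0, -0.3, 0, 0.085], [0, 0, -0.3, 0, 0.085]]'; python3 go.py 0.5139 0.0452 0.161 -7.8
python3 - <<'E'
from h import *
t=cv2.resize(snapshot("top")[180:280,230:370,::-1],None,fx=4,fy=4)
s=cv2.resize(snapshot("scene")[150:290,260:400,::-1],None,fx=3,fy=3)
o=np.zeros((420,560+420,3),np.uint8);o[:400,:560]=t;o[:,560:]=s
cv2.imwrite("pics/c2.png",cv2.resize(o,(800,343)))
E
```

```text
time: 4.28
tcp_pos: [0.4916, -0.0778, 0.1004]
orientation: [[0.143, 0.99, 0.0], [0.99, -0.143, -0.0], [-0.0, 0.0, -1.0]]
ft_force: [-0.3, 0.2, 0.3]
opening: 0.0848
gripper_force: 0.0
time: 4.95
tcp_pos: [0.4914, -0.0777, 0.2196]
orientation: [[0.143, 0.99, -0.0], [0.99, -0.143, 0.0], [0.0, -0.0, -1.0]]
ft_force: [-0.4, 0.2, -1.2]
opening: 0.0852
gripper_force: 0.0
[0.1248 0.0047 0.0586] turn -0.41 tcp [ 0.4914 -0.0777  0.2196] yaw -8.21 q [-17.9   0.1  95.1   0.   84.9  -9.7] F [-0.4  0.2 -1.2] 0.03 op 0.0852 gf 0.0 t 4.95
```

View pics/c2.png

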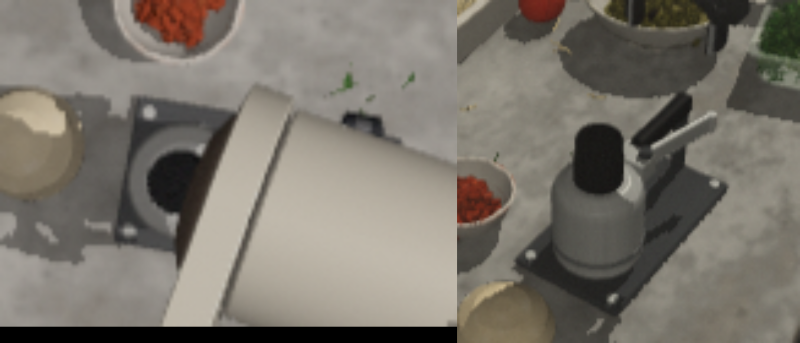

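The trigger has sprung out again, its end at (712,122) well away from the grip, and the cap is still on. Now I'll go over the cap and down.

Scaled: 0.125 m is 0.3125, 0.115 m is 0.2875.

```bash
python3 inch.py '[[0.075, 0.0025, 0, 0, 0.085], [0.15, 0.005, 0, 0, 0.085], [0.225, 0.0075, 0, 0, 0.085], [0.2875, 0.01, 0, 0, 0.085], [0.3125, 0.0125, 0.025, 0, 0.085], [0.3125, 0.0125, 0.0625, 0, 0.085], [0.3125, 0.0125, 0.075, 0, 0.085], [0.3125, 0.0125, 0.075, 0, 0.085]]'; python3 inch.py '[[0, 0, 0.025, 0, 0.085], [0, 0, 0.05, 0, 0.085], [0, 0, 0.07, 0, 0.085], [0, 0, 0.07, 0, 0.085], [0, 0, 0.07, 0, 0.085], [0, 0, 0.07, 0, 0.085]]'; python3 go.py 0.5139 0.0452 0.161 -7.8
```

```text
time: 5.72
tcp_pos: [0.5134, 0.045, 0.1879]
orientation: [[0.143, 0.99, -0.004], [0.99, -0.143, 0.0], [-0.0, -0.004, -1.0]]
ft_force: [0.0, 0.2, 0.1]
opening: 0.0853
gripper_force: 0.0
time: 6.22
tcp_pos: [0.5144, 0.0452, 0.1626]
orientation: [[0.143, 0.99, 0.0], [0.99, -0.143, 0.0], [0.0, 0.0, -1.0]]
ft_force: [0.3, -0.2, -0.2]
opening: 0.0848
gripper_force: 0.0
[-0.0001 -0.0005  0.0016] turn -0.42 tcp [0.5144 0.0452 0.1626] yaw -8.22 q [-3.5  4.3 97.4  0.  78.2  4.7] F [ 0.3 -0.2 -0.2] 0.01 op 0.0848 gf 0.0 t 6.22
```

Scaled: 0.001 m is 0.0025.

```bash
python3 inch.py '[[0, 0, 0.0025, 0, 0.06], [0, 0, 0.0025, 0, 0.05], [0, 0, 0.0025, 0, 0.04], [0, 0, 0.0025, 0, 0.04], [0, 0, 0.0025, 0, 0.04], [0, 0, 0.0025, 0, 0.04], [0, 0, 0.0025, 0, 0.04], [0, 0, 0.0025, 0, 0.04]]' 60;  python3 go.py 0.5139 0.0452 0.161 -7.8
```

```text
time: 6.88
tcp_pos: [0.5145, 0.0453, 0.1619]
orientation: [[0.143, 0.99, 0.001], [0.99, -0.143, 0.0], [0.0, 0.001, -1.0]]
ft_force: [-0.8, 0.1, 5.4]
opening: 0.0439
gripper_force: 61.2
[-0.0002 -0.0006  0.0009] turn -0.41 tcp [0.5145 0.0453 0.1619] yaw -8.21 q [-3.5  4.3 97.5  0.  78.1  4.7] F [-0.8  0.1  5.4] -0.02 op 0.0439 gf 61.2 t 6.88
```

Scaled: -12 degrees is -0.0667.

```bash
python3 inch.py '[[0, 0, 0, -0.0222, 0.04], [0, 0, 0, -0.0444, 0.04], [0, 0, 0, -0.0667, 0.04], [0, 0, 0, -0.0667, 0.04]]' | tail -4; python3 go.py 0.5145 0.0453 0.1619 -8.2;python3 inch.py '[[0, 0, 0, -0.0222, 0.04], [0, 0, 0, -0.0444, 0.04], [0, 0, 0, -0.0556, 0.04], [0, 0, 0, -0.0556, 0.04]]'| tail -4;  python3 go.py 0.5145 0.0453 0.1619 -8.2
```

```text
orientation: [[-0.071, 0.997, 0.001], [0.997, 0.071, 0.0], [-0.0, 0.001, -1.0]]
ft_force: [0.4, -0.3, 5.2]
opening: 0.0445
gripper_force: 61.2
[-0.     -0.0001  0.0001] turn 12.28 tcp [0.5146 0.0453 0.162 ] yaw 4.08 q [-3.5  4.3 97.5  0.  78.1 -7.6] F [ 0.4 -0.3  5.2] 0.06 op 0.0445 gf 61.2 t 7.22
orientation: [[-0.241, 0.971, 0.001], [0.971, 0.241, 0.0], [-0.0, 0.001, -1.0]]
ft_force: [0.1, -0.2, 4.4]
opening: 0.0444
gripper_force: 61.2
[-0.     -0.0001  0.0001] turn 22.15 tcp [0.5146 0.0453 0.162 ] yaw 13.95 q [ -3.5   4.3  97.5   0.   78.1 -17.5] F [ 0.1 -0.2  4.4] -0.02 op 0.0444 gf 61.2 t 7.55
```

At 22° the torque is about zero, past the 17° where the wrong way would have stopped. So this direction (counter-clockwise) is the right one; carry on to 75°.

Scaled: -53 degrees is -0.2944.

```bash
python3 inch.py '[[0, 0, 0, -0.0389, 0.04], [0, 0, 0, -0.0778, 0.04], [0, 0, 0, -0.1167, 0.04], [0, 0, 0, -0.1556, 0.04], [0, 0, 0, -0.1944, 0.04], [0, 0, 0, -0.2333, 0.04], [0, 0, 0, -0.2722, 0.04], [0, 0, 0, -0.2944, 0.04]]'|tail -3; python3 inch.py '[[0, 0, 0, 0, 0.04], [0, 0, 0, 0, 0.04]]' |tail -3; python3 go.py 0.5145 0.0453 0.1619 -8.2; python3 inch.py '[[0, 0, -0.005, 0, 0.04], [0, 0, -0.01, 0, 0.04], [0, 0, -0.015, 0, 0.04], [0, 0, -0.015, 0, 0.04]]';python3 go.py 0.5145 0.0453 0.1619 -8.2
```

```text
ft_force: [0.1, -0.4, 4.8]
opening: 0.0441
gripper_force: 61.2
ft_force: [-0.5, 0.1, 6.1]
opening: 0.0443
gripper_force: 61.4
[ 0.0001 -0.      0.0001] turn 74.97 tcp [0.5146 0.0453 0.162 ] yaw 66.77 q [ -3.5   4.3  97.5   0.   78.1 -70.3] F [-0.5  0.1  6.1] 0.03 op 0.0443 gf 61.4 t 8.38
time: 8.72
tcp_pos: [0.5144, 0.0453, 0.1678]
orientation: [[-0.919, 0.394, 0.0], [0.394, 0.919, 0.0], [-0.0, 0.0, -1.0]]
ft_force: [0.1, 0.2, -0.6]
opening: 0.0443
gripper_force: 61.1
[-0.0001  0.      0.0059] turn 74.97 tcp [0.5144 0.0453 0.1678] yaw 66.77 q [ -3.5   4.1  97.    0.   78.8 -70.3] F [ 0.1  0.2 -0.6] -0.0 op 0.0443 gf 61.1 t 8.72
```

It's free: up 6 mm with only the cap's weight on the wrist. Now I'll lift straight to about 65 mm.

Scaled: -0.06 m is -0.15, -0.054 m is -0.135.

```bash
python3 inch.py '[[0, 0, -0.02, 0, 0.04], [0, 0, -0.04, 0, 0.04], [0, 0, -0.06, 0, 0.04], [0, 0, -0.085, 0, 0.04], [0, 0, -0.11, 0, 0.04], [0, 0, -0.135, 0, 0.04], [0, 0, -0.15, 0, 0.04], [0, 0, -0.15, 0, 0.04]]'; python3 inch.py '[[0, 0, 0, 0, 0.04], [0, 0, 0, 0, 0.04], [0, 0, 0, 0, 0.04], [0, 0, 0, 0, 0.04]]'
python3 - <<'E'
from h import *
t=cv2.resize(snapshot("top")[180:280,230:370,::-1],None,fx=4,fy=4)
s=cv2.resize(snapshot("scene")[150:290,260:400,::-1],None,fx=3,fy=3)
o=np.zeros((420,560+420,3),np.uint8);o[:400,:560]=t;o[:,560:]=s
cv2.imwrite("pics/c3.png",cv2.resize(o,(800,343)))
E
```

```text
time: 9.38
tcp_pos: [0.5148, 0.0453, 0.2291]
orientation: [[-0.919, 0.394, 0.002], [0.394, 0.919, -0.0], [-0.002, 0.001, -1.0]]
ft_force: [-0.2, -0.1, -0.5]
opening: 0.0446
gripper_force: 61.1
time: 9.72
tcp_pos: [0.5141, 0.0453, 0.2268]
orientation: [[-0.919, 0.394, -0.001], [0.394, 0.919, 0.0], [0.001, -0.0, -1.0]]
ft_force: [-0.3, -0.5, -1.1]
opening: 0.0439
gripper_force: 61.1
```

View pics/c3.png

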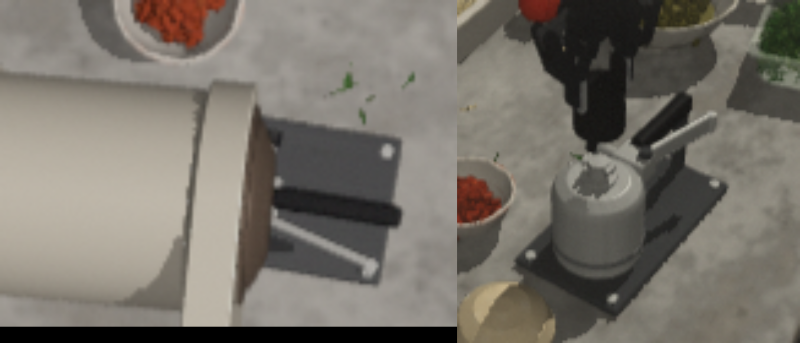

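The cap hangs in the gripper, its underside at about (600,138), above the bare neck at (597,165). The trigger is out and the bowl and dough haven't moved. TCP rise is 65 mm, so I'm handing in.

```bash
python3 inch.py '[[0, 0, 0, 0, 0.04], [0, 0, 0, 0, 0.04], [0, 0, 0, 0, 0.04], [0, 0, 0, 0, 0.04]]'|head -2; python3 -c "
from station import robot, probe_bus, snapshot, calibration
print(robot.hand_in())"
```

```text
time: 10.15
tcp_pos: [0.5143, 0.0453, 0.2273]
the job is handed in; nothing more can be done
None
```

The job is handed in, but no verdict was printed: the trigger was squeezed home and let go, and the cap, which turned free counter-clockwise (right-hand thread), is held about 65 mm above its neck.

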